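# Lock the watch holder in the bench clamp

## Task

Push the blue watch holder along its channel until it is fully home against the stop, then push the red toggle lever over past its centre so that it snaps down and clamps the holder there. Just push with the fingertips, pick nothing up, and leave the tin, dish, screwdriver and tweezer where they are.

Things in the scene. Friction and masses are not known exactly. Their poses are not given: they have to be found in the camera images.
- fixture: aluminium clamping fixture, fixed; plate 250 x 100 x 10 mm. Origin on the bench surface; +x runs along the channel towards stop and clamp, z up. Plate spans x -150 to +100 mm, y +-50 mm. Two guide rails along x from -135 to +30 mm, inner faces at y = +-30 mm, tops 16 mm above the bench. Its place and yaw vary.
- stop (a point): centre of the foot of the stop's face, fixture frame (30, 0, 10) mm. The stop is a dark steel block, 12 mm thick along x and 56 mm wide, its top 28 mm above the bench.
- holder: blue plastic watch holder with a steel watch fixed in it, loose, 80 mm long (x), 56 wide, block 22 high, jaws and watch up to 32, about 0.14 kg. Origin: centre of underside, +x towards the stop. It stands on the plate (10 mm above the bench) between the rails, 2 mm play each side, 35 to 85 mm short of the stop, and slides freely. Home: front face on the stop, origin 40 mm before point stop.
- pivot (a point): hinge axis of the clamp lever (the axis runs along the fixture's y), fixture frame (58, 0, 50) mm, between two steel cheeks behind the stop whose tops are 62 mm above the bench.
- clamp_lever (a joint): angle of the toggle lever, rad: 0 = open (start), about 1.22 = closed, its pad resting on the holder's front ledge; hard end at 1.28. An over-centre spring drives it away from 0.61 towards either end: about 5 to 7 N at the tip starts it, less towards the centre; past 0.61 it snaps closed by itself and presses on the holder with about 7 N.
- lever_tip (a point): centre of the rounded end (radius 8 mm) of the lever's red handle, 70 mm from the pivot. Open, the handle leans 35 deg from upright to fixture +x, tip at fixture (98, 0, 107) mm; closed, 35 deg to -x, tip at (18, 0, 107); upright, tip 120 mm above the bench. To close, push it from its +x side to -x. Open, the steel clamp arm stands up on the -x side, to about (35, 0, 100).
- tin: round aluminium parts tin with knurled cap, diameter 71 mm, 28 mm high, loose on the bench beside the fixture; origin at the centre of its underside. Leave alone.
- dish: white ceramic dish, diameter 84 mm, 24 mm high, loose on the bench; origin at the centre of its underside. Leave alone.
- screwdriver: black-handled screwdriver 130 mm long, lying on the bench along its x axis, at most 30 mm high. Leave alone.
- tweezer: steel tweezer 123 mm long, lying on the bench along its x axis, 8 mm high. Leave alone.
Not all that is in view belongs to the job. What is meant by the holder is not yellow, and is the smaller of those in its own colour.

How it is judged (in metres and radians):
On the way, in this order (a step that is already met when the one before it is completed fails the run):
1. the holder is pushed home against the stop (within 3 mm) while the lever is still open (x of holder in the frame of stop above -0.043 m and value of joint clamp_lever below 0.3 rad), for 0.1 s.
2. the lever has snapped over into its closed position (value of joint clamp_lever above 1.1 rad), for 0.2 s.
At the end, for the whole second after the job is handed in: The holder is flat in its channel and at rest, its front face within 3 mm of the stop, and the lever is in its closed position (joint above 1.1 rad) (x of holder in the frame of stop between -0.043 and -0.037 m and z of holder in the frame of stop below 0.003 m and angle between holder's own z axis and vertical below 0.06 rad and value of joint clamp_lever above 1.1 rad and linear speed of holder below 0.01 m/s); the robot touches nothing.
It fails at once if the holder is lifted (over 10 mm) or tipped (over 15 degrees) (z of holder in the frame of stop above 0.01 m or angle between holder's own z axis and vertical above 0.26 rad).
It fails at once if a bystander is moved by more than 20 mm (distance of any of tin, dish, screwdriver, tweezer from where it was at the start of the episode above 0.02 m).
It also fails if it takes over 45 s, if anything falls off the work surface, if the arm or the gripper's body presses on something with over 40 N, if the wrist force passes 120 N, or if a joint passes its speed limit or range.

## Robot

A 6-joint arm with a two-finger parallel gripper is mounted at the origin on the work surface. World frame = base frame: x ahead of the robot, y to its left, z up, the work surface at z = 0. Lengths are in m, angles in degrees, forces in N, time in s.
With the tool pointing down it reaches from about 0.4 to 0.825 m from the base axis. Payload 7 kg.
Tool frame: the origin (TCP) lies between the finger pads; the fingertips stand 22 mm ahead of it and the grasp point (between the pads) lies 3 mm ahead of it; z points along the fingers, y is the line along which they close (so a half turn about z gives the same grasp; the last joint's range is limited). The gripper opens to 88 mm and grips with 3 to 60 N. Pads are 19 mm wide; open, the fingers measure 130 mm over their backs; the gripper's body (78 mm by 193 mm) begins 47 mm behind the grasp point.
Start: joints at [92.309, 20.546, 0.682, 0, -70.136, -16.507], TCP at [0.166, 0.654, 0.222] pointing down, gripper open.
Joint ranges: [-176.03, 176.03], [-82.01, 121.73], [-58.28, 71.71], [-173.87, 95.51], [-174.79, -0.11], [-173.66, 173.66]. Speed limits (degrees/s): [136.94, 136.94, 172.46, 180, 180, 180].

## Interface

Orientations are given as [roll, pitch, yaw] about the fixed x, y, z axes, in that order (R = Rz(yaw) Ry(pitch) Rx(roll)).
In Python, from plant import ctrl gives the robot as it stands.
- The arm moves only by the tool apply_moves, never from a script. Its argument "targets" is a list of rows, each an object with "travel": the shift along the tool's x, y, z in mm, a list of three; "roll": the turn about the tool's z in degrees; "jaw": the finger opening in mm, from 0 to 87.6. In form: [{"travel": [tx, ty, tz], "roll": roll, "jaw": jaw}, ...]. A call has 1 to 10 rows; each row shifts and turns the commanded pose from where the row before left it, along the tool's axes as they then stand; what a row does not reach is not made up. A row lasts 1/10 s, in which the tool goes at most 50 mm and 8.59 degrees, less where a joint would pass 70% of its speed; a pose out of reach is approached as far as the arm can. A call with a gripper value outside its range is refused whole. The fingers move at their own pace and stop on an object; the grip force is fixed at half the most. Time passes only in rows, so rows that do not move let the fingers close. It gives the time, the measured TCP pose, the force, the opening and the grip force at its end, in the units of the state.
- ctrl.get_obs(): the state, without advancing time (a new reading comes with each control period).
- ctrl.snapshot(name): name is "scene" or "top"; returns the picture (384x512x3 uint8, red, green, blue); there is no depth.
- ctrl.calibration(name): a dict with "K" (3x3 intrinsics, pixels), "extrinsics" (4x4, takes a point from camera to world coordinates). Camera axes: x right, y down, z forward; pixel columns grow to the right and rows downward; lengths in m; the calibration is good to about 2 mm. A picture is of the moment at which its call begins. calibration takes no time and is no camera call.
- ctrl.close_job(): hands the job in; it is judged then, once.
The state is a dict: "clock": time; "joint_pos": joint angles; "qvel": joint speeds; "tau": joint torques, N m; "tool_pos": TCP position; "orientation": TCP orientation; "force": force on the tool from outside, world axes, zero at the start; "moment": the same for the moment, N m; "opening": finger opening in m; "gripper_force": force on a finger pad.
Only numpy, scipy, OpenCV 4.12 (cv2) and the standard library are available. Lean on these libraries where they do the work, as an engineer would, in place of code of your own. Each camera call takes 0.05 s, during which the arm holds its last target. There are 200 camera calls.

## Working session

There is one attempt and no reset: what is moved stays moved. The work goes in short steps, Python scripts to look and compute and a tool call to move; the robot and the scene stay as the last step left them, time stands still between calls to the robot, and variables do not carry over. Pictures are saved under pics/ and viewed, at most 10 in all, crops included, and the job is handed in when it is done.

Besides the shell and the picture viewer there is one more tool, called after "Request:" as name(argument=value, ...), one argument or row to a line, values as JSON. apply_moves: Moves the arm, as the interface text tells. Its arguments: {"type":"object","properties":{"targets":{"type":"array","items":{"type":"object","properties":{"travel":{"type":"array","items":{"type":"number"}},"roll":{"type":"number"},"jaw":{"type":"number"}}}}},"required":["targets"]}

```bash
mkdir -p pics; python3 - <<'E'
from plant import ctrl
import cv2,numpy as np
for n in("scene","top"):
    im=ctrl.snapshot(n); cv2.imwrite(f"pics/{n}0.png",im[:,:,::-1]); c=ctrl.calibration(n); print(n,np.round(c["K"],1).tolist(),np.round(c["extrinsics"],4).tolist())
o=ctrl.get_obs(); print(o["clock"],o["tool_pos"],o["orientation"],o["force"],o["opening"])
E
```

```text
scene [[449.9, 0.0, 251.4], [0.0, 449.9, 192.8], [0.0, 0.0, 1.0]] [[0.5128, 0.4656, -0.7213, 1.2284], [0.8583, -0.2979, 0.4179, -0.4084], [-0.0203, -0.8333, -0.5524, 0.6122], [0.0, 0.0, 0.0, 1.0]]
top [[455.4, 0.0, 257.5], [0.0, 455.4, 192.2], [0.0, 0.0, 1.0]] [[-0.0168, -0.9899, 0.1406, 0.3818], [-0.9995, 0.0206, 0.0252, -0.0357], [-0.0278, -0.1401, -0.9898, 1.1181], [0.0, 0.0, 0.0, 1.0]]
0.1 [0.16547424 0.65393184 0.22133323] [ 1.79915373e+02 -8.17563967e-03 -1.42025761e+01] [ 0.21972029  0.49264243 -0.5823406 ] 0.0880239135102024
```

View pics/scene0.png

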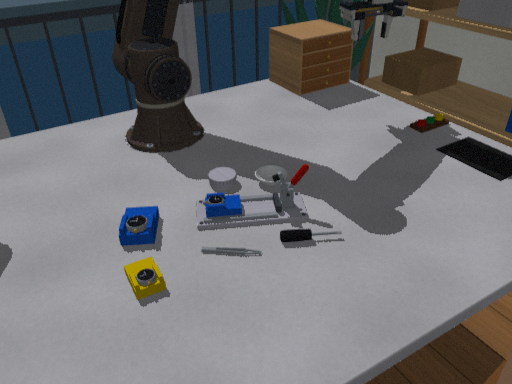

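View pics/top0.png

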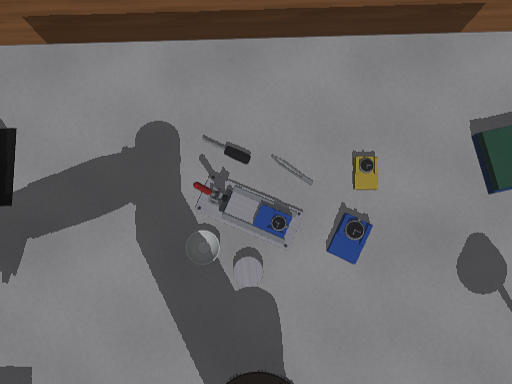

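The top view shows the fixture at about (250,212), with +x towards the upper left. The small blue holder is at (272,220), the red lever tip at about (197,186), the tin at (248,270) and the dish at (203,247).

```bash
cat > h.py <<'E'
from plant import ctrl
import cv2,numpy as np
def ray(n,uv,z):
    c=ctrl.calibration(n);E=np.array(c["extrinsics"]);uv=np.atleast_2d(np.float64(uv))
    d=(np.linalg.inv(c["K"])@np.c_[uv,np.ones(len(uv))].T).T@E[:3,:3].T
    return E[:3,3]+d*((z-E[2,3])/d[:,2:])
def proj(n,P):
    c=ctrl.calibration(n);E=np.linalg.inv(np.array(c["extrinsics"]))
    q=(np.atleast_2d(P)@E[:3,:3].T+E[:3,3])@np.array(c["K"]).T
    return q[:,:2]/q[:,2:]
def blue(im):
    h=cv2.cvtColor(im,cv2.COLOR_RGB2HSV);return cv2.inRange(h,(105,150,50),(130,255,255))
def red(im):
    h=cv2.cvtColor(im,cv2.COLOR_RGB2HSV);return cv2.inRange(h,(0,150,60),(8,255,255))|cv2.inRange(h,(172,150,60),(180,255,255))
E
python3 - <<'E'
from h import *
im=cv2.imread("pics/top0.png")[:,:,::-1].copy()
x0,y0,x1,y1=180,150,320,255
cv2.imwrite("pics/topc.png",cv2.resize(im[y0:y1,x0:x1,::-1],None,fx=5.7,fy=5.7,interpolation=cv2.INTER_CUBIC))
for nm,m in(("blue",blue(im)),("red",red(im))):
    m[:y0]=0;m[y1:]=0;m[:,:x0]=0;m[:,x1:]=0
    c=max(cv2.findContours(m,0,1)[0],key=cv2.contourArea);r=cv2.minAreaRect(c);b=cv2.boxPoints(r)
    print(nm,cv2.contourArea(c),r); print(b.round(1).tolist(),(ray("top",b,.032 if nm=="blue" else .107)*1e3).round(1).tolist())
s=cv2.imread("pics/scene0.png")
cv2.imwrite("pics/scenec.png",cv2.resize(s[155:260,185:325],None,fx=5.7,fy=5.7,interpolation=cv2.INTER_CUBIC))
E
```

```text
blue 463.0 ((272.02587890625, 220.4396514892578), (32.95792007446289, 22.847322463989258), 23.198589324951172)
[[252.39999389648438, 224.39999389648438], [261.3999938964844, 203.39999389648438], [291.70001220703125, 216.39999389648438], [282.70001220703125, 237.39999389648438]] [[458.6, 5.6, 32.0], [508.6, -16.8, 32.0], [476.0, -88.6, 32.0], [426.4, -65.9, 32.0]]
red 81.5 ((202.24313354492188, 187.97708129882812), (19.234907150268555, 5.553740978240967), 28.300758361816406)
[[192.5, 185.89999389648438], [195.10000610351562, 181.0], [212.0, 190.10000610351562], [209.39999389648438, 195.0]] [[542.9, 136.7, 107.0], [554.0, 130.8, 107.0], [532.3, 92.4, 107.0], [521.3, 98.4, 107.0]]
```

View pics/topc.png

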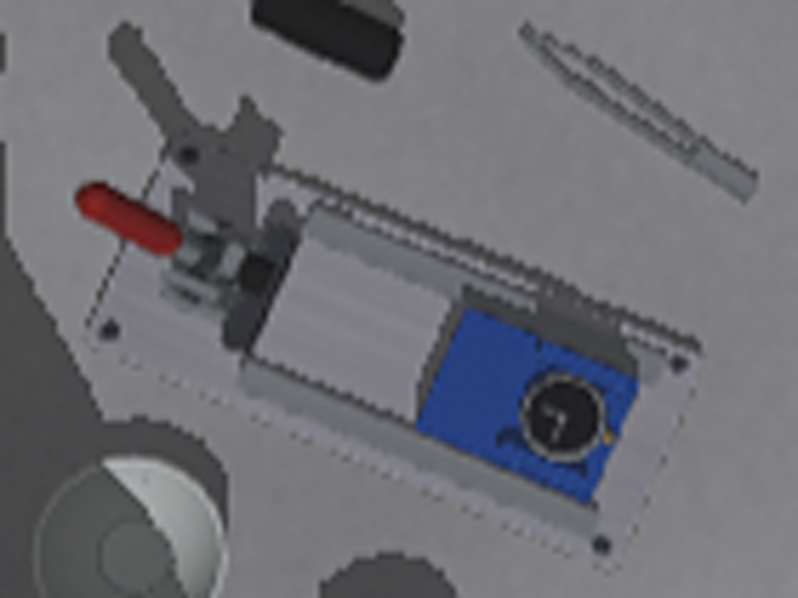

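View pics/scenec.png

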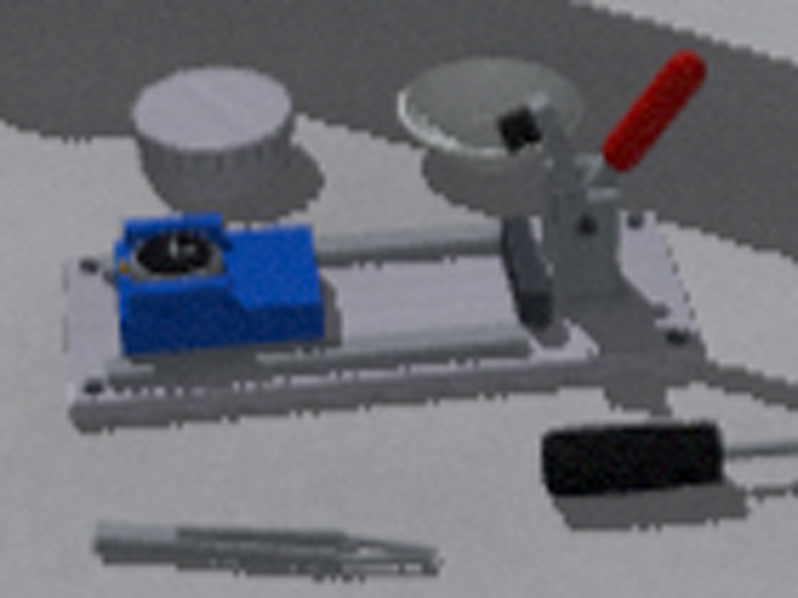

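The crop shows plate screws at about (187,154), (109,329), (678,362) and (601,545), with the lever open and the holder short of the stop. I'll work out the fixture pose from the screws, then check it against the holder and lever.

```bash
cat >> h.py <<'E'
def fix(p):  # world mm -> fixture mm
    f=np.load("f.npy");a=f[2];R=np.array([[np.cos(a),np.sin(a)],[-np.sin(a),np.cos(a)]]);return (np.atleast_2d(p)[:,:2]-f[:2])@R.T
def wor(p):
    f=np.load("f.npy");a=f[2];R=np.array([[np.cos(a),-np.sin(a)],[np.sin(a),np.cos(a)]]);return np.atleast_2d(p)[:,:2]@R.T+f[:2]
def tool(target,tipz,yaw_to):  # step in current tool axes (mm), roll deg, to fixture xy and fingertip z
    o=ctrl.get_obs();p=np.array(o["tool_pos"])*1e3;y=np.radians(o["orientation"][2])
    d=wor(target)[0]-p[:2];dz=tipz+22-p[2]
    tx=d@[np.cos(y),np.sin(y)];ty=d@[np.sin(y),-np.cos(y)]
    print("fix now",fix(p).round(1),"tipz",(p[2]-22).round(1),"travel",np.round([tx,ty,-dz],1),"roll",round(-(yaw_to-o["orientation"][2]),1),"t",o["clock"],"F",np.round(o["force"],1))
E
python3 - <<'E'
from h import *
s=np.array([[187,154],[109,329],[678,362],[601,545]])/5.7+[180-.4,150-.4]
P=ray("top",s,.011)[:,:2]*1e3;print(P.round(1).tolist())
v=(P[0]+P[1]-P[2]-P[3])/2;a=np.arctan2(v[1],v[0]);c=P.mean(0)
o=c+25*np.array([np.cos(a),np.sin(a)]);np.save("f.npy",np.r_[o,a]);print("L",np.hypot(*v),"W",np.hypot(*(P[0]-P[1])),"fixture",o,np.degrees(a))
print("screws",fix(P).round(1).tolist())
b=[[252.4,224.4],[261.4,203.4],[291.7,216.4],[282.7,237.4]]
print("blue",fix(ray("top",b,.032)*1e3).round(1).tolist())
print("lever",fix(ray("top",[[193.8,183.5],[197,185]],.107)*1e3).round(1).tolist())
# scene check: expected tip pixel
w=wor([98,0])[0];print("tip px scene",proj("scene",[*w/1e3,.107]),"stop",proj("scene",[*wor([30,0])[0]/1e3,.01]))
tool([-145,0],120,np.degrees(a))
E
```

```text
[[580.3, 103.6], [504.6, 137.5], [485.6, -106.5], [408.5, -71.7]]
L 230.30016892922228 W 82.97541731646241 fixture [505.08926845  38.45621991] 65.52753964481299
screws [[90.4, -41.5], [89.9, 41.5], [-140.0, -42.3], [-140.3, 42.3]]
blue [[-49.2, 28.6], [-48.9, -26.2], [-127.7, -26.2], [-127.6, 28.3]]
lever [[104.5, 0.2], [96.4, 0.4]]
tip px scene [[305.72170962 167.26774644]] stop [[274.93873639 205.59309392]]
fix now [[419.5 564.1]] tipz 199.3 travel [454.4 656.   79.3] roll -79.7 t 0.1 F [ 0.2  0.5 -0.6]
```

The fixture pose is consistent: the holder's front is at about -49 mm and the lever tip at about 98 mm. I'll roll to align the tool with the fixture and close the fingers first.

Request:
apply_moves(
  targets=[
    {"travel": [0,0,0],"roll": -8,"jaw": 0},
    {"travel": [0,0,0],"roll": -8,"jaw": 0},
    {"travel": [0,0,0],"roll": -8,"jaw": 0},
    {"travel": [0,0,0],"roll": -8,"jaw": 0},
    {"travel": [0,0,0],"roll": -8,"jaw": 0},
    {"travel": [0,0,0],"roll": -8,"jaw": 0},
    {"travel": [0,0,0],"roll": -8,"jaw": 0},
    {"travel": [0,0,0],"roll": -8,"jaw": 0},
    {"travel": [0,0,0],"roll": -8,"jaw": 0},
    {"travel": [0,0,0],"roll": -7.7,"jaw": 0},
  ],
)

```text
clock: 1.1
tool_pos: [0.1655, 0.6541, 0.2216]
orientation: [180.0, 0.1, 65.8]
force: [0.1, 0.3, -0.5]
opening: 0.0129
gripper_force: 0.0
```

Request:
apply_moves(
  targets=[
    {"travel": [0,40,0],"roll": 0,"jaw": 0},
    {"travel": [0,40,0],"roll": 0,"jaw": 0},
    {"travel": [0,40,0],"roll": 0,"jaw": 0},
    {"travel": [0,40,0],"roll": 0,"jaw": 0},
    {"travel": [0,40,0],"roll": 0,"jaw": 0},
    {"travel": [-25,25,0],"roll": 0,"jaw": 0},
    {"travel": [-25,25,0],"roll": 0,"jaw": 0},
    {"travel": [-25,25,0],"roll": 0,"jaw": 0},
    {"travel": [-25,25,0],"roll": 0,"jaw": 0},
    {"travel": [-25,25,0],"roll": 0,"jaw": 0},
  ],
)

```text
clock: 2.1
tool_pos: [0.4097, 0.4042, 0.2218]
orientation: [-180.0, 0.0, 65.5]
force: [-0.0, 0.1, -0.2]
opening: 0.0004
gripper_force: 0.0
```

```bash
python3 -c "
from h import *
tool([-155,0],120,65.5)"
```

```text
fix now [[293.4 238.3]] tipz 199.8 travel [-448.3  238.6   79.8] roll 0.0 t 2.1 F [-0.   0.1 -0.2]
```

Request:
apply_moves(
  targets=[
    {"travel": [-40,24,0],"roll": 0,"jaw": 0},
    {"travel": [-40,24,0],"roll": 0,"jaw": 0},
    {"travel": [-40,24,0],"roll": 0,"jaw": 0},
    {"travel": [-40,24,0],"roll": 0,"jaw": 0},
    {"travel": [-40,24,0],"roll": 0,"jaw": 0},
    {"travel": [-40,24,0],"roll": 0,"jaw": 0},
    {"travel": [-40,24,0],"roll": 0,"jaw": 0},
    {"travel": [-40,24,0],"roll": 0,"jaw": 0},
    {"travel": [-40,24,0],"roll": 0,"jaw": 0},
    {"travel": [-40,22,0],"roll": 0,"jaw": 0},
  ],
)

```text
clock: 3.1
tool_pos: [0.4599, -0.0587, 0.2222]
orientation: [180.0, -0.0, 65.5]
force: [1.2, 0.7, -0.2]
opening: 0.0005
gripper_force: 0.0
```

Request:
apply_moves(
  targets=[
    {"travel": [-25,0,20],"roll": 0,"jaw": 0},
    {"travel": [-24,0,20],"roll": 0,"jaw": 0},
    {"travel": [0,0,20],"roll": 0,"jaw": 0},
    {"travel": [0,0,20],"roll": 0,"jaw": 0},
    {"travel": [0,0,0],"roll": 0,"jaw": 0},
  ],
)

```text
clock: 3.6
tool_pos: [0.4377, -0.1019, 0.1398]
orientation: [-179.8, 0.1, 65.4]
force: [0.0, 0.7, 0.4]
opening: 0.0005
gripper_force: 0.0
```

```bash
python3 -c "
from h import *
tool([-155,0],18,65.5)
cv2.imwrite('pics/s1.png',cv2.resize(ctrl.snapshot('scene')[60:280,130:350,::-1],None,fx=2.7,fy=2.7))"
```

```text
fix now [[-155.6    3.2]] tipz 117.8 travel [ 0.6  3.2 99.8] roll -0.1 t 3.6 F [0.  0.7 0.4]
```

View pics/s1.png

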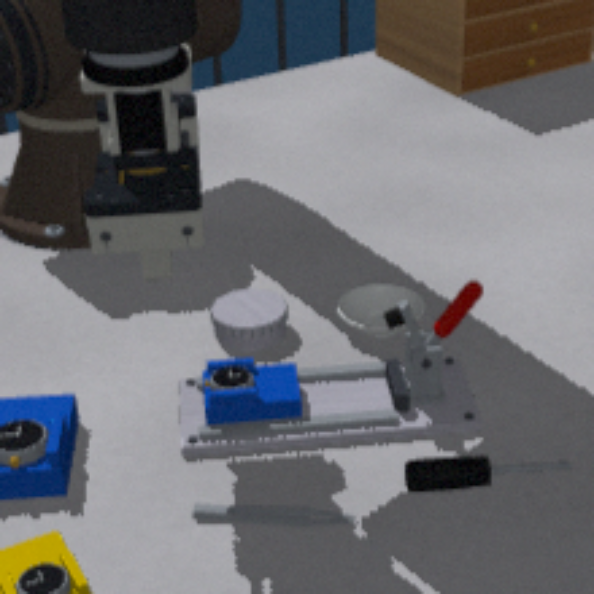

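The picture shows the fingers above and behind the holder, with a clear descent. Going down to tip height 18 mm.

Request:
apply_moves(
  targets=[
    {"travel": [0,3,25],"roll": 0,"jaw": 0},
    {"travel": [0,0,25],"roll": 0,"jaw": 0},
    {"travel": [0,0,20],"roll": 0,"jaw": 0},
    {"travel": [0,0,15],"roll": 0,"jaw": 0},
    {"travel": [0,0,14],"roll": 0,"jaw": 0},
    {"travel": [0,0,0],"roll": 0,"jaw": 0},
    {"travel": [5,0,0],"roll": 0,"jaw": 0},
    {"travel": [5,0,0],"roll": 0,"jaw": 0},
    {"travel": [5,0,0],"roll": 0,"jaw": 0},
    {"travel": [5,0,0],"roll": 0,"jaw": 0},
  ],
)

```text
clock: 4.65
tool_pos: [0.4517, -0.0838, 0.0439]
orientation: [179.9, -0.0, 65.5]
force: [-0.1, -0.9, 0.5]
opening: 0.0005
gripper_force: 0.0
```

```bash
python3 -c "
from h import *
tool([-60,0],18,65.5)"
```

```text
fix now [[-133.4   -2. ]] tipz 21.9 travel [73.4 -2.   3.9] roll 0.0 t 4.65 F [-0.1 -0.9  0.5]
```

Request:
apply_moves(
  targets=[
    {"travel": [5,0,2],"roll": 0,"jaw": 0},
    {"travel": [5,0,0],"roll": 0,"jaw": 0},
    {"travel": [6,0,0],"roll": 0,"jaw": 0},
    {"travel": [6,0,0],"roll": 0,"jaw": 0},
    {"travel": [6,0,0],"roll": 0,"jaw": 0},
    {"travel": [6,0,0],"roll": 0,"jaw": 0},
    {"travel": [6,0,0],"roll": 0,"jaw": 0},
    {"travel": [6,0,0],"roll": 0,"jaw": 0},
    {"travel": [6,0,0],"roll": 0,"jaw": 0},
    {"travel": [6,0,0],"roll": 0,"jaw": 0},
  ],
)

```text
clock: 5.65
tool_pos: [0.4751, -0.0312, 0.0412]
orientation: [-180.0, 0.0, 65.5]
force: [0.8, -0.3, -0.0]
opening: 0.0007
gripper_force: 0.0
```

Request:
apply_moves(
  targets=[
    {"travel": [3,0,0],"roll": 0,"jaw": 0},
    {"travel": [3,0,0],"roll": 0,"jaw": 0},
    {"travel": [1,0,0],"roll": 0,"jaw": 0},
    {"travel": [1,0,0],"roll": 0,"jaw": 0},
    {"travel": [0,0,0],"roll": 0,"jaw": 0},
  ],
)

```text
clock: 6.15
tool_pos: [0.4783, -0.0244, 0.0412]
orientation: [180.0, -0.0, 65.5]
force: [0.7, 0.7, 0.7]
opening: 0.0004
gripper_force: 0.0
```

```bash
python3 -c "
from h import *
tool([-60,0],18,65.5)"
```

```text
fix now [[-68.3  -1.6]] tipz 19.2 travel [ 8.3 -1.6  1.2] roll -0.0 t 6.15 F [0.7 0.7 0.7]
```

Not yet on the stop, so I'll creep on until the force rises.

Request:
apply_moves(
  targets=[
    {"travel": [1,0,0],"roll": 0,"jaw": 0},
    {"travel": [1,0,0],"roll": 0,"jaw": 0},
    {"travel": [1,0,0],"roll": 0,"jaw": 0},
    {"travel": [1,0,0],"roll": 0,"jaw": 0},
    {"travel": [1,0,0],"roll": 0,"jaw": 0},
    {"travel": [0,0,0],"roll": 0,"jaw": 0},
  ],
)

```text
clock: 6.75
tool_pos: [0.4804, -0.0197, 0.0412]
orientation: [180.0, -0.0, 65.5]
force: [-0.2, 0.1, -0.7]
opening: 0.0005
gripper_force: 0.0
```

Request:
apply_moves(
  targets=[
    {"travel": [1,0,0],"roll": 0,"jaw": 0},
    {"travel": [1,0,0],"roll": 0,"jaw": 0},
    {"travel": [0,0,0],"roll": 0,"jaw": 0},
  ],
)

```text
clock: 7.05
tool_pos: [0.4813, -0.0179, 0.0412]
orientation: [180.0, -0.0, 65.5]
force: [0.5, -0.0, -0.3]
opening: 0.0001
gripper_force: 0.0
```

Request:
apply_moves(
  targets=[
    {"travel": [1,0,0],"roll": 0,"jaw": 0},
    {"travel": [0,0,0],"roll": 0,"jaw": 0},
  ],
)

```text
clock: 7.25
tool_pos: [0.4817, -0.017, 0.0412]
orientation: [180.0, -0.0, 65.5]
force: [0.3, 0.7, 0.3]
opening: 0.0004
gripper_force: 0.0
```

```bash
python3 -c "
from h import *
tool([-60,0],18,65.5)
cv2.imwrite('pics/s2.png',cv2.resize(ctrl.snapshot('scene')[155:260,185:325,::-1],None,fx=5.7,fy=5.7))"
```

```text
fix now [[-60.2  -1.7]] tipz 19.2 travel [ 0.2 -1.7  1.2] roll 0.0 t 7.25 F [0.3 0.7 0.3]
```

View pics/s2.png

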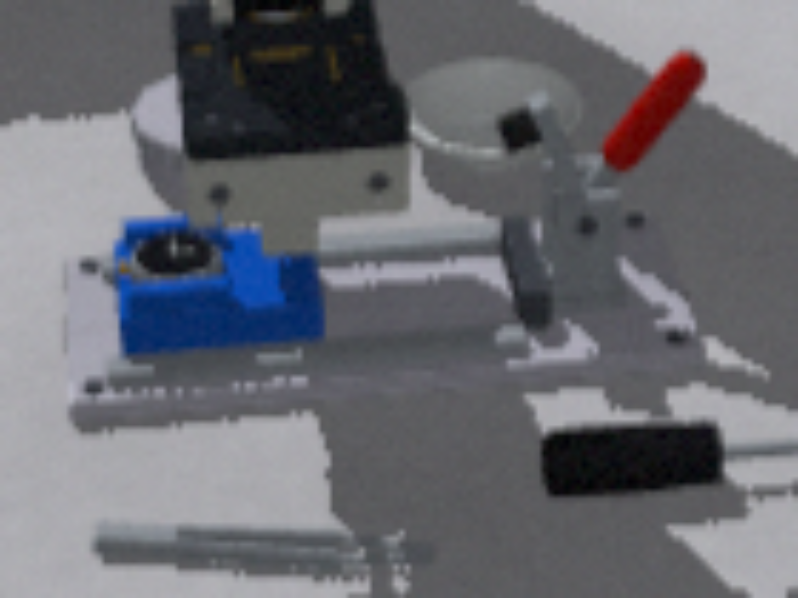

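```bash
python3 -c "
from h import *
o=ctrl.get_obs();p=np.array(o['tool_pos']);print(o)
cr=lambda P:((proj('scene',P)-[185,155])*5.7).round()
print('tip',cr(p-[0,0,.022]),'tcp',cr(p),'body',cr(p+[0,0,.044]))
for f,z in([-140,-42],11),([-140,42],11),([90,-41.5],11),([90,42],11),([98,0],107),([-129,0],32),([-50,0],32): print(f,cr([*wor(f)[0]/1e3,z/1e3]))
im=ctrl.snapshot('top');cv2.imwrite('pics/t2.png',cv2.resize(im[140:280,170:340,::-1],None,fx=4,fy=4))
print('crop tip top',((proj('top',p-[0,0,.022])-[170,140])*4).round())"
```

```text
{'clock': 7.3, 'joint_pos': array([ 2.14223701e+01,  1.42345532e+01, -3.63781687e+01,  3.75094005e-05,
       -3.93821550e+01,  1.34084388e+02]), 'qvel': array([-0.07616285,  0.04028501, -0.10112651, -0.00408405,  0.05492678,
        0.07896076]), 'tau': array([ 2.57789588e-02, -4.00479090e+01,  1.98341256e+01,  4.62321192e+00,
        3.35074507e-02, -1.01016034e-02]), 'tool_pos': array([ 0.48165126, -0.01706037,  0.04118369]), 'orientation': array([ 1.79996419e+02, -3.66343667e-03,  6.55067874e+01]), 'force': array([0.32946737, 0.79118741, 0.32204528]), 'moment': array([-0.09945818, -0.02191476,  0.0014624 ]), 'gripper_force': 0.0, 'opening': 0.0001993079435095449}
tip [[291. 290.]] tcp [[289. 245.]] body [[284. 151.]]
[-140, -42] [[ 96. 383.]]
[-140, 42] [[ 92. 262.]]
[90, -41.5] [[679. 334.]]
[90, 42] [[638. 218.]]
[98, 0] [[688.  70.]]
[-129, 0] [[117. 275.]]
[-50, 0] [[315. 260.]]
crop tip top [[367. 300.]]
```

View pics/t2.png

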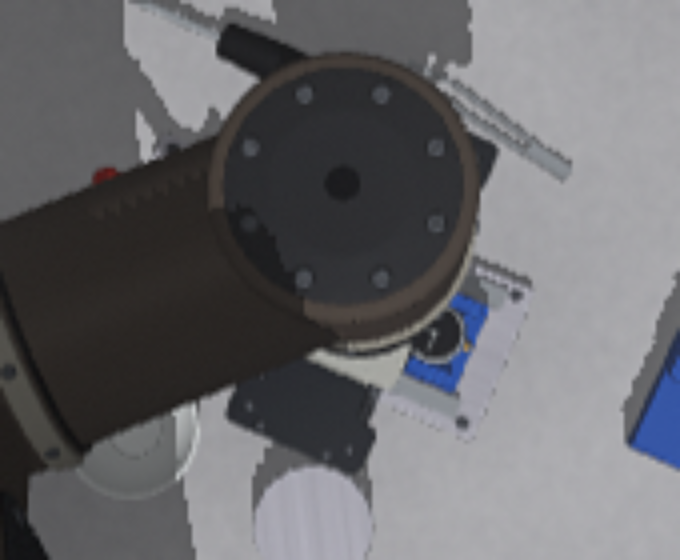

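The holder has not moved: in the scene crop it still starts at (120,340), and the fingertips show at about (290,250), above its ledge. I'll check the real finger length in the earlier picture s1.

```bash
python3 -c "
from h import *
cr=lambda P:((proj('scene',P)-[130,60])*2.7).round()
p=np.array([.4377,-.1019,.1398])
for d in(-22,-11,0,10,20,30,44): print('s1 z',d,cr(p+[0,0,d/1e3]))
s=cv2.imread('pics/s1.png')[200:300,90:220]; u=cv2.imread('pics/s2.png')[140:300,150:350]
cv2.imwrite('pics/cmp.png',np.hstack([cv2.resize(s,(390,300)),cv2.resize(u,(400,300))]))"
```

```text
s1 z -22 [[162. 299.]]
s1 z -11 [[161. 287.]]
s1 z 0 [[160. 275.]]
s1 z 10 [[158. 264.]]
s1 z 20 [[157. 253.]]
s1 z 30 [[156. 242.]]
s1 z 44 [[154. 226.]]
```

View pics/cmp.png

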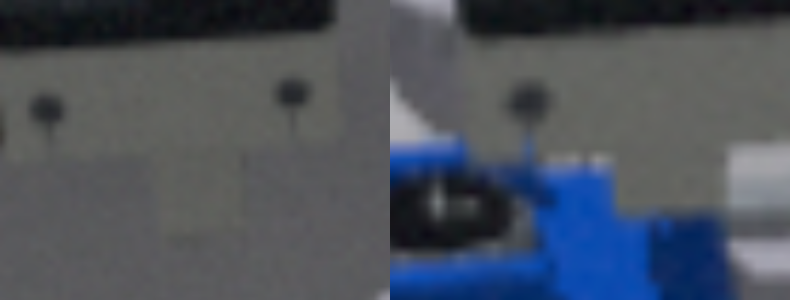

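In s1 the fingertip shows about 20–30 mm higher than the stated finger length implies, so the fingers passed over the holder. I'll go back behind it and find the true tip height by gentle contact.

Request:
apply_moves(
  targets=[
    {"travel": [0,0,-20],"roll": 0,"jaw": 0},
    {"travel": [0,0,-20],"roll": 0,"jaw": 0},
    {"travel": [-30,0,0],"roll": 0,"jaw": 0},
    {"travel": [-30,2,0],"roll": 0,"jaw": 0},
    {"travel": [-30,0,0],"roll": 0,"jaw": 0},
    {"travel": [0,0,0],"roll": 0,"jaw": 0},
    {"travel": [0,0,20],"roll": 0,"jaw": 0},
    {"travel": [0,0,20],"roll": 0,"jaw": 0},
    {"travel": [0,0,4],"roll": 0,"jaw": 0},
    {"travel": [0,0,0],"roll": 0,"jaw": 0},
  ],
)

```text
clock: 8.35
tool_pos: [0.4458, -0.0998, 0.0368]
orientation: [-179.9, 0.1, 65.5]
force: [-0.3, -0.1, -0.0]
opening: 0.0009
gripper_force: 0.0
```

Request:
apply_moves(
  targets=[
    {"travel": [0,0,2],"roll": 0,"jaw": 0},
    {"travel": [0,0,2],"roll": 0,"jaw": 0},
    {"travel": [0,0,0],"roll": 0,"jaw": 0},
  ],
)

```text
clock: 8.65
tool_pos: [0.4464, -0.0997, 0.0335]
orientation: [180.0, -0.0, 65.5]
force: [-0.6, -0.0, 0.3]
opening: 0.0008
gripper_force: 0.0
```

```bash
python3 -c "
from h import *
tool([-150,0],18,65.5)
a=ctrl.snapshot('scene');m=blue(a);n,l,s,c=cv2.connectedComponentsWithStats(m);print(s[1:][s[1:,4]>60],c[1:][s[1:,4]>60])
m=blue(cv2.imread('pics/scene0.png')[:,:,::-1].copy());n,l,s,c=cv2.connectedComponentsWithStats(m);print(s[1:][s[1:,4]>60],c[1:][s[1:,4]>60])
cv2.imwrite('pics/s3.png',cv2.resize(a[120:260,170:310,::-1],None,fx=4.2,fy=4.2,interpolation=cv2.INTER_CUBIC))
"
```

```text
fix now [[-150.1   -3.8]] tipz 11.5 travel [ 0.1 -3.8 -6.5] roll 0.0 t 8.65 F [-0.6 -0.   0.3]
[[505 111   7  22  84]
 [206 193  36  24 590]
 [119 207  40  38 995]] [[509.11904762 124.02380952]
 [224.70338983 206.23898305]
 [139.1718593  226.20502513]]
[[505 111   7  22  84]
 [205 192  37  25 624]
 [119 207  40  38 998]] [[509.11904762 124.02380952]
 [223.8125     205.75641026]
 [139.11523046 226.2004008 ]]
```

View pics/s3.png

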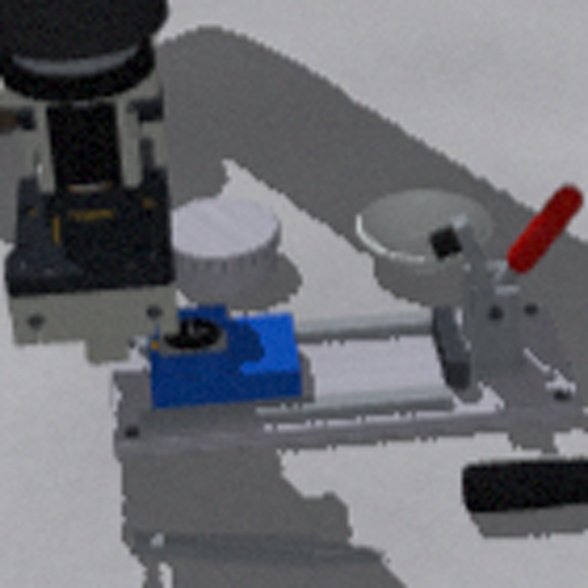

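Request:
apply_moves(
  targets=[
    {"travel": [0,0,2],"roll": 0,"jaw": 0},
    {"travel": [0,0,2],"roll": 0,"jaw": 0},
    {"travel": [0,0,0],"roll": 0,"jaw": 0},
  ],
)

```text
clock: 9.0
tool_pos: [0.4458, -0.0999, 0.0289]
orientation: [-180.0, 0.0, 65.5]
force: [-0.4, 0.2, -1.2]
opening: 0.0003
gripper_force: 0.0
```

```bash
python3 -c "
from h import *
tool([-150,0],18,65.5)
for y in(-97,-39,-21,-10,0):
  for z in (77,12,30): print(y,z,((proj('scene',[*wor([-150,y])[0]/1e3,z/1e3])-[170,120])*4.2).round())"
```

```text
fix now [[-150.5   -3.4]] tipz 6.9 travel [  0.5  -3.4 -11.1] roll -0.0 t 9.0 F [-0.4  0.2 -1.2]
-97 77 [[104. 391.]]
-97 12 [[115. 496.]]
-97 30 [[112. 467.]]
-39 77 [[103. 324.]]
-39 12 [[114. 426.]]
-39 30 [[111. 399.]]
-21 77 [[103. 305.]]
-21 12 [[114. 406.]]
-21 30 [[111. 379.]]
-10 77 [[103. 293.]]
-10 12 [[114. 394.]]
-10 30 [[111. 367.]]
0 77 [[103. 283.]]
0 12 [[113. 383.]]
0 30 [[110. 356.]]
```

There is still no contact below the nominal plate height, so the tips really are shorter or higher than stated. I'll continue the probe.

Request:
apply_moves(
  targets=[
    {"travel": [0,0,2],"roll": 0,"jaw": 0},
    {"travel": [0,0,2],"roll": 0,"jaw": 0},
    {"travel": [0,0,0],"roll": 0,"jaw": 0},
  ],
)

```text
clock: 9.3
tool_pos: [0.4458, -0.0999, 0.0249]
orientation: [-180.0, 0.0, 65.5]
force: [0.9, 0.2, 0.1]
opening: 0.0007
gripper_force: 0.0
```

Request:
apply_moves(
  targets=[
    {"travel": [0,0,2],"roll": 0,"jaw": 0},
    {"travel": [0,0,2],"roll": 0,"jaw": 0},
    {"travel": [0,0,0],"roll": 0,"jaw": 0},
  ],
)

```text
clock: 9.6
tool_pos: [0.4459, -0.0999, 0.0209]
orientation: [-180.0, 0.0, 65.5]
force: [0.1, 0.0, 0.7]
opening: 0.0005
gripper_force: 0.0
```

```bash
python3 -c "
from h import *
tool([-150,0],18,65.5)
a=ctrl.snapshot('scene')
cv2.imwrite('pics/s4.png',cv2.resize(a[170:230,170:250,::-1],None,fx=8,fy=8,interpolation=cv2.INTER_CUBIC))
"
```

```text
fix now [[-150.5   -3.4]] tipz -1.1 travel [  0.5  -3.4 -19.1] roll -0.0 t 9.6 F [0.1 0.  0.7]
```

View pics/s4.png

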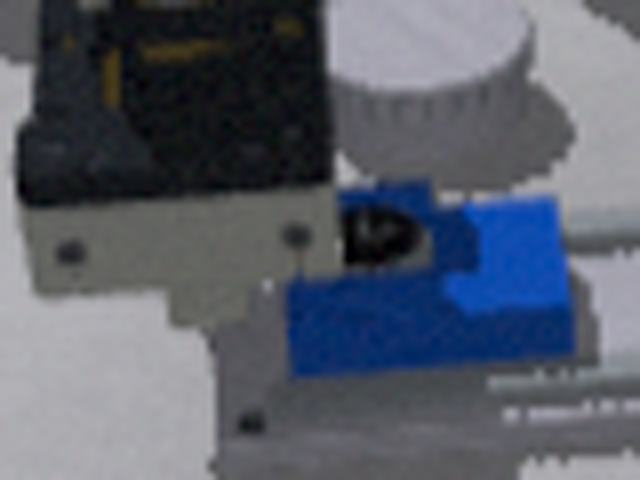

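In s4 the fingertip is at about (200,325), just behind the holder's rear edge at (290,330). Tip and body both appear about 28 mm higher than reported, so I take the true tip at roughly z = 27 mm. I'll probe on down to touch the plate.

Request:
apply_moves(
  targets=[
    {"travel": [0,0,2],"roll": 0,"jaw": 0},
    {"travel": [0,0,2],"roll": 0,"jaw": 0},
    {"travel": [0,0,2],"roll": 0,"jaw": 0},
    {"travel": [0,0,0],"roll": 0,"jaw": 0},
  ],
)

```text
clock: 10.05
tool_pos: [0.4458, -0.0999, 0.0148]
orientation: [-180.0, 0.0, 65.5]
force: [-0.2, 0.2, 0.3]
opening: 0.0002
gripper_force: 0.0
```

Request:
apply_moves(
  targets=[
    {"travel": [0,0,1],"roll": 0,"jaw": 0},
    {"travel": [0,0,1],"roll": 0,"jaw": 0},
    {"travel": [0,0,0],"roll": 0,"jaw": 0},
  ],
)

```text
clock: 10.35
tool_pos: [0.446, -0.0999, 0.0131]
orientation: [-180.0, 0.0, 65.5]
force: [0.5, -0.2, 0.3]
opening: 0.0008
gripper_force: 0.0
```

Request:
apply_moves(
  targets=[
    {"travel": [0,0,1],"roll": 0,"jaw": 0},
    {"travel": [0,0,1],"roll": 0,"jaw": 0},
    {"travel": [0,0,0],"roll": 0,"jaw": 0},
  ],
)

```text
clock: 10.65
tool_pos: [0.446, -0.0999, 0.011]
orientation: [-180.0, 0.0, 65.5]
force: [-0.3, 0.7, -0.1]
opening: 0.0003
gripper_force: 0.0
```

Request:
apply_moves(
  targets=[
    {"travel": [4,-3,0],"roll": 0,"jaw": 0},
    {"travel": [4,0,0],"roll": 0,"jaw": 0},
    {"travel": [4,0,0],"roll": 0,"jaw": 0},
    {"travel": [4,0,0],"roll": 0,"jaw": 0},
    {"travel": [4,0,0],"roll": 0,"jaw": 0},
    {"travel": [4,0,0],"roll": 0,"jaw": 0},
    {"travel": [4,0,0],"roll": 0,"jaw": 0},
  ],
)

```text
clock: 11.35
tool_pos: [0.4551, -0.0729, 0.0112]
orientation: [-180.0, 0.0, 65.5]
force: [-0.9, -1.4, 0.8]
opening: 0.0004
gripper_force: 0.8
```

```bash
cat >> h.py <<'E'
def look():
    a=ctrl.snapshot('scene')
    for f in(blue,red):
        n,l,s,c=cv2.connectedComponentsWithStats(f(a))
        for i in range(1,n):
            if s[i,4]>60 and 190<c[i,0]<330 and 150<c[i,1]<260: print(f.__name__,s[i],"right edge",s[i,0]+s[i,2],c[i].round(1))
E
python3 -c "
from h import *
tool([-60,0],18,65.5);look()"
```

```text
fix now [[-122.    -0.6]] tipz -10.8 travel [ 62.   -0.6 -28.8] roll 0.0 t 11.35 F [-0.9 -1.4  0.8]
blue [214 192  36  25 513] right edge 250 [233.9 206.2]
red [291 165  17  20 146] right edge 308 [298.9 174.4]
```

The holder is moving: its right edge went from 242 to 250 px. Pushing it to the stop.

Request:
apply_moves(
  targets=[
    {"travel": [5,0,0],"roll": 0,"jaw": 0},
    {"travel": [6,0,0],"roll": 0,"jaw": 0},
    {"travel": [6,0,0],"roll": 0,"jaw": 0},
    {"travel": [6,0,0],"roll": 0,"jaw": 0},
    {"travel": [6,0,0],"roll": 0,"jaw": 0},
    {"travel": [6,0,0],"roll": 0,"jaw": 0},
    {"travel": [6,0,0],"roll": 0,"jaw": 0},
    {"travel": [5,0,0],"roll": 0,"jaw": 0},
    {"travel": [4,0,0],"roll": 0,"jaw": 0},
    {"travel": [3,0,0],"roll": 0,"jaw": 0},
  ],
)

```text
clock: 12.4
tool_pos: [0.4771, -0.0246, 0.0112]
orientation: [-180.0, 0.0, 65.5]
force: [-0.1, -1.6, 0.7]
opening: 0.0001
gripper_force: 0.5
```

Request:
apply_moves(
  targets=[
    {"travel": [2,0,0],"roll": 0,"jaw": 0},
    {"travel": [2,0,0],"roll": 0,"jaw": 0},
    {"travel": [1,0,0],"roll": 0,"jaw": 0},
    {"travel": [1,0,0],"roll": 0,"jaw": 0},
    {"travel": [0,0,0],"roll": 0,"jaw": 0},
  ],
)

```text
clock: 12.9
tool_pos: [0.4795, -0.0194, 0.0112]
orientation: [180.0, -0.0, 65.5]
force: [-0.8, 0.8, -0.2]
opening: 0.0004
gripper_force: 0.1
```

```bash
python3 -c "
from h import *
tool([-60,0],18,65.5);look()"
```

```text
fix now [[-63.3  -0.6]] tipz -10.8 travel [  3.3  -0.6 -28.8] roll -0.0 t 12.9 F [-0.8  0.8 -0.2]
blue [240 191  36  23 490] right edge 276 [260.4 204.3]
red [291 165  17  20 147] right edge 308 [299.  174.2]
```

Request:
apply_moves(
  targets=[
    {"travel": [1,0,0],"roll": 0,"jaw": 0},
    {"travel": [1,0,0],"roll": 0,"jaw": 0},
    {"travel": [0,0,0],"roll": 0,"jaw": 0},
  ],
)

```text
clock: 13.25
tool_pos: [0.4799, -0.0182, 0.0112]
orientation: [-180.0, 0.1, 65.5]
force: [0.9, -4.9, 1.5]
opening: 0.0006
gripper_force: 2.4
```

Request:
apply_moves(
  targets=[
    {"travel": [1,0,0],"roll": 0,"jaw": 0},
    {"travel": [0,0,0],"roll": 0,"jaw": 0},
  ],
)

```text
clock: 13.45
tool_pos: [0.4798, -0.0182, 0.0112]
orientation: [-179.9, 0.1, 65.5]
force: [-0.4, -11.2, 3.6]
opening: 0.0007
gripper_force: 4.8
```

Request:
apply_moves(
  targets=[
    {"travel": [1,0,0],"roll": 0,"jaw": 0},
    {"travel": [0,0,0],"roll": 0,"jaw": 0},
  ],
)

```text
clock: 13.65
tool_pos: [0.4797, -0.0181, 0.0112]
orientation: [-179.9, 0.2, 65.5]
force: [-0.5, -16.2, 4.2]
opening: 0.0004
gripper_force: 7.2
```

The force is rising without motion, so the holder is on the stop. I'll back off, rise, and verify numerically.

Request:
apply_moves(
  targets=[
    {"travel": [-4,0,0],"roll": 0,"jaw": 0},
    {"travel": [-12,0,0],"roll": 0,"jaw": 0},
    {"travel": [-10,0,-10],"roll": 0,"jaw": 0},
    {"travel": [0,0,-40],"roll": 0,"jaw": 0},
    {"travel": [0,0,-40],"roll": 0,"jaw": 0},
    {"travel": [0,0,-40],"roll": 0,"jaw": 0},
    {"travel": [0,0,-40],"roll": 0,"jaw": 0},
    {"travel": [0,0,-20],"roll": 0,"jaw": 0},
    {"travel": [0,0,0],"roll": 0,"jaw": 0},
  ],
)

```text
clock: 14.55
tool_pos: [0.4719, -0.0396, 0.2054]
orientation: [179.7, -0.3, 65.5]
force: [-0.9, 0.1, -0.9]
opening: 0.0002
gripper_force: 0.0
```

```bash
python3 -c "
from h import *
tool([145,0],100,65.5);look()
for x in(30,27,24): print(x,'top/bottom near corner',proj('scene',[*wor([x,-28])[0]/1e3,.032]).round(1),proj('scene',[*wor([x,-28])[0]/1e3,.010]).round(1))
for x in(-50,-53): print(x,'rear bottom near',proj('scene',[*wor([x,-28])[0]/1e3,.010]).round(1))
m=blue(ctrl.snapshot('scene'));[print(r,np.where(m[r,215:])[0][[0,-1]]+215) for r in range(195,216,3)]
m0=blue(cv2.imread('pics/scene0.png')[:,:,::-1].copy());[print(r,np.where(m0[r,200:])[0][[0,-1]]+200) for r in range(195,216,3)]
"
```

```text
fix now [[-84.8  -2.1]] tipz 183.4 travel [229.8  -2.1  83.4] roll 0.0 t 14.55 F [-0.9  0.1 -0.9]
blue [239 190  37  24 623] right edge 276 [257.9 202.9]
red [291 165  17  20 138] right edge 308 [298.9 174.5]
30 top/bottom near corner [[277.  204.7]] [[276.8 212.6]]
27 top/bottom near corner [[275.6 204.8]] [[275.5 212.7]]
24 top/bottom near corner [[274.3 204.9]] [[274.2 212.9]]
-50 rear bottom near [[241.7 215.5]]
-53 rear bottom near [[240.4 215.7]]
195 [239 273]
198 [239 273]
201 [239 274]
204 [240 275]
207 [240 275]
210 [241 275]
213 [241 251]
195 [207 238]
198 [205 239]
201 [224 240]
204 [205 240]
207 [206 241]
210 [206 241]
213 [206 241]
```

The holder is home within calibration accuracy: its right edge is at 276 px, against 277 expected. Next is the lever: go over to its +x side.

Request:
apply_moves(
  targets=[
    {"travel": [40,0,0],"roll": 0,"jaw": 0},
    {"travel": [40,0,0],"roll": 0,"jaw": 0},
    {"travel": [40,0,0],"roll": 0,"jaw": 0},
    {"travel": [40,0,0],"roll": 0,"jaw": 0},
    {"travel": [40,0,0],"roll": 0,"jaw": 0},
    {"travel": [36,0,0],"roll": 0,"jaw": 0},
    {"travel": [0,0,0],"roll": 0,"jaw": 0},
  ],
)

```text
clock: 15.35
tool_pos: [0.5689, 0.1781, 0.1988]
orientation: [-179.9, 0.1, 65.6]
force: [-1.7, 0.1, -0.2]
opening: 0.0005
gripper_force: 0.0
```

Request:
apply_moves(
  targets=[
    {"travel": [0,0,30],"roll": 0,"jaw": 0},
    {"travel": [0,0,30],"roll": 0,"jaw": 0},
    {"travel": [0,0,30],"roll": 0,"jaw": 0},
    {"travel": [0,0,23],"roll": 0,"jaw": 0},
    {"travel": [0,0,0],"roll": 0,"jaw": 0},
    {"travel": [0,0,0],"roll": 0,"jaw": 0},
  ],
)

```text
clock: 15.95
tool_pos: [0.5678, 0.1746, 0.0878]
orientation: [-180.0, 0.1, 65.5]
force: [0.2, 0.5, 0.3]
opening: 0.0003
gripper_force: 0.0
```

```bash
python3 -c "
from h import *
tool([65,0],70,65.5);look()"
```

```text
fix now [[149.9  -0.7]] tipz 65.8 travel [-84.9  -0.6  -4.2] roll 0.0 t 15.95 F [0.2 0.5 0.3]
blue [239 190  37  24 621] right edge 276 [257.9 202.9]
red [291 164  18  21 150] right edge 309 [299.  174.1]
```

Clear of the lever (finger at x = 150). Pushing in -x.

Request:
apply_moves(
  targets=[
    {"travel": [-8,0,0],"roll": 0,"jaw": 0},
    {"travel": [-8,0,0],"roll": 0,"jaw": 0},
    {"travel": [-6,0,0],"roll": 0,"jaw": 0},
    {"travel": [-5,0,0],"roll": 0,"jaw": 0},
    {"travel": [-5,0,0],"roll": 0,"jaw": 0},
    {"travel": [-5,0,0],"roll": 0,"jaw": 0},
    {"travel": [-5,0,0],"roll": 0,"jaw": 0},
    {"travel": [0,0,0],"roll": 0,"jaw": 0},
  ],
)

```text
clock: 16.8
tool_pos: [0.5529, 0.1395, 0.0899]
orientation: [179.8, -0.4, 65.5]
force: [0.4, 7.9, 3.9]
opening: 0.0001
gripper_force: 4.6
```

```bash
python3 -c "
from h import *
tool([65,0],70,65.5);look()"
```

```text
fix now [[111.8  -1.7]] tipz 67.9 travel [-46.8  -1.7  -2.1] roll 0.0 t 16.8 F [0.4 7.9 3.9]
blue [239 190  37  24 621] right edge 276 [257.8 202.9]
red [290 164  17  21 138] right edge 307 [297.6 174.4]
```

Request:
apply_moves(
  targets=[
    {"travel": [-5,0,0],"roll": 0,"jaw": 0},
    {"travel": [-5,0,0],"roll": 0,"jaw": 0},
    {"travel": [-5,0,0],"roll": 0,"jaw": 0},
    {"travel": [-5,0,0],"roll": 0,"jaw": 0},
    {"travel": [-5,0,0],"roll": 0,"jaw": 0},
    {"travel": [0,0,0],"roll": 0,"jaw": 0},
  ],
)

```text
clock: 17.45
tool_pos: [0.5405, 0.1142, 0.0886]
orientation: [180.0, -0.0, 65.5]
force: [1.3, 1.3, 1.0]
opening: 0.0004
gripper_force: 0.9
```

```bash
python3 -c "
from h import *
tool([65,0],70,65.5);look()
for x,z in((98,107),(58,120),(18,107)):print(proj('scene',[*wor([x,0])[0]/1e3,z/1e3]).round())"
```

```text
fix now [[83.6 -0.9]] tipz 66.6 travel [-18.6  -0.9  -3.4] roll 0.0 t 17.45 F [1.3 1.3 1. ]
blue [239 190  37  24 618] right edge 276 [257.7 202.8]
red [285 162   9  21  98] right edge 294 [288.8 174.6]
[[306. 167.]]
[[288. 163.]]
[[270. 170.]]
```

The lever is nearly upright, so I'll push it past centre.

Request:
apply_moves(
  targets=[
    {"travel": [-4,0,0],"roll": 0,"jaw": 0},
    {"travel": [-4,0,0],"roll": 0,"jaw": 0},
    {"travel": [-4,0,0],"roll": 0,"jaw": 0},
    {"travel": [-4,0,0],"roll": 0,"jaw": 0},
    {"travel": [0,0,0],"roll": 0,"jaw": 0},
    {"travel": [0,0,0],"roll": 0,"jaw": 0},
  ],
)

```text
clock: 18.1
tool_pos: [0.5335, 0.0994, 0.0881]
orientation: [-180.0, 0.0, 65.5]
force: [-0.1, -0.7, 0.2]
opening: 0.0002
gripper_force: 0.0
```

```bash
python3 -c "
from h import *
tool([65,0],70,65.5);look()"
```

```text
fix now [[67.3 -0.6]] tipz 66.1 travel [-2.3 -0.6 -3.9] roll -0.0 t 18.1 F [-0.1 -0.7  0.2]
blue [239 190  37  24 567] right edge 276 [256.9 203.6]
red [266 167  17  19 131] right edge 283 [274.  176.1]
```

The lever has snapped closed, with its tip at about (270,170) as predicted. Retreating along +x and up.

Request:
apply_moves(
  targets=[
    {"travel": [20,0,0],"roll": 0,"jaw": 0},
    {"travel": [30,0,0],"roll": 0,"jaw": 0},
    {"travel": [30,0,0],"roll": 0,"jaw": 0},
    {"travel": [0,0,-40],"roll": 0,"jaw": 0},
    {"travel": [0,0,-40],"roll": 0,"jaw": 0},
    {"travel": [0,0,-20],"roll": 0,"jaw": 0},
    {"travel": [0,0,0],"roll": 0,"jaw": 0},
    {"travel": [0,0,0],"roll": 0,"jaw": 0},
    {"travel": [0,0,0],"roll": 0,"jaw": 0},
  ],
)

```text
clock: 19.05
tool_pos: [0.5664, 0.1726, 0.187]
orientation: [-179.9, 0.1, 65.5]
force: [-1.3, 0.3, -0.1]
opening: 0.0008
gripper_force: 0.0
```

```bash
python3 -c "
from h import *
tool([65,0],70,65.5);look();ctrl.close_job()"
```

```text
fix now [[147.5  -0.2]] tipz 165.0 travel [-82.5  -0.2  95. ] roll 0.0 t 19.05 F [-1.3  0.3 -0.1]
blue [239 190  37  24 566] right edge 276 [256.9 203.7]
red [266 167  17  19 132] right edge 283 [274.  176.2]
the job is handed in; nothing more can be done
```

The job is handed in at 19 s: the holder measured home against the stop (force rise and camera check), the lever snapped closed, and the arm is clear; I have not seen the judge's result.

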